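# Finish the tin pyramid and hold it raised on the cam lift

## Robot

A 7-joint arm with a two-finger parallel gripper is mounted at the origin on the work surface. World frame = base frame: x ahead of the robot, y to its left, z up, the work surface at z = 0. Lengths are in m, angles in rad, forces in N, time in s.
With the tool pointing down it reaches from about 0.4 to 0.85 m from the base axis. Payload 4.5 kg.
Tool frame: the origin (TCP) lies at the very end of the fingers, on their centre line; the grasp point (between the pads) lies 19 mm behind it; z points along the fingers, y is the line along which they close (so a half turn about z gives the same grasp; the last joint's range is limited). The gripper opens to 88 mm and grips with 3 to 60 N. Pads are 18 mm wide; open, the fingers measure 123 mm over their backs; the gripper's body (75 mm by 187 mm) begins 45 mm behind the grasp point.
Start: joints at [1.291, 0.689, -0.195, 1.565, 0.157, 0.902, -0.215], TCP at [0.193, -0.594, 0.239] pointing down, gripper open.
Joint ranges: [-3.01, 3.01], [-0.46, 2.08], [-1.47, 1.51], [0.13, 2.56], [-1, 4.14], [0.04, 2.09], [-2.66, 2.66]. Speed limits (rad/s): [2.57, 2.57, 3.14, 3.14, 3.14, 3.14, 3.14].

## Interface

Orientations are given as a unit quaternion [x, y, z, w].
In Python, from plant import r gives the robot as it stands. The module is installed in compiled form; this text tells all that it offers.
- The arm moves only by the tool step_arm, never from a script. Its argument "increments" is a list of rows, each a list of 2 entries, a list of its own where there are three numbers: the shift along the world's x, y, z in cm, then the turn, a rotation vector about the world's x, y, z in degrees. A call has exactly 10 rows; each row shifts and turns the commanded pose from where the row before left it; what a row does not reach is not made up. A row lasts 1/10 s, in which the tool goes at most 50 mm and 8.59 degrees, less where a joint would pass 70% of its speed; a pose out of reach is approached as far as the arm can. A call is refused whole if a number of a shift passes 5 or a number of a turn 8.59, either way. A call with a gripper value outside its range is refused whole. "fingers" is the opening, from 0 (shut) to 1 (fully open), set as the call begins (left out, the last holds). The fingers move at their own pace and stop on an object; "grip_force" is the grip in N (left out, the last holds). Time passes only in rows, so rows that do not move let the fingers close, or fill a call up. It gives the time, the measured TCP pose, the force, the opening and the grip force at its end, in the units of the state.
- r.get_state(): the state, without advancing time (a new reading comes with each control period).
- r.snapshot(name): name is "scene" or "top"; returns (picture, depth): 400x640x3 uint8, red, green, blue; 400x640 float32, m along the optical axis (not along the pixel's ray), 0 where there is no reading.
- r.calibration(name): a dict with "fov_y" (degrees; the focal length in pixels is half the picture's height over the tangent of half this angle, whatever the lens; pixels are square), "cx", "cy" (the principal point, pixels), "k1" (the pictures are not rectified: a ray, as slopes to the right and down, at radius r is drawn at 1 + k1 r^2 times it, then the intrinsics apply), "R" (3x3) and "t" (3): a world point X has camera coordinates R X + t. Camera axes: x right, y down, z forward; pixel columns grow to the right and rows downward; lengths in m; the calibration is good to about 2 mm. A picture is of the moment at which its call begins. calibration takes no time and is no camera call.
- r.finish_job(): hands the job in; it is judged then, once.
The state is a dict: "clock": time; "q": joint angles; "qd": joint speeds; "joint_torque": joint torques, N m; "tool_pos": TCP position; "eef_rot": TCP orientation; "contact_force": force on the tool from outside, world axes, zero at the start; "moment": the same for the moment, N m; "opening": opening from 0.0 (shut) to 1.0 (fully open); "finger_force": force on a finger pad.
Only numpy, scipy, OpenCV 4.12 (cv2) and the standard library are available. Lean on these libraries where they do the work, as an engineer would, in place of code of your own. Each camera call takes 0.05 s, during which the arm holds its last target. There are 200 camera calls.

## Task

Finish the pyramid in the pop-up tin caddy: with its tray still down, lay the two yellow tins on their sides in the two gaps on top of the row of three blue tins, one in each gap, parallel to them and with the ends in line, and leave the shaker, the cup and the spatula on the counter where they are. Then take the red lever handle and swing it up to the point where the cam lifts the tray highest, without swinging it well over the top, and hold it there: the lever springs back when let go, so finish with the gripper still holding the lever, the tray at its highest and the pyramid whole.

Things in the scene. Friction and masses are not known exactly. Their poses are not given: they have to be found in the camera images.
- caddy: Fixed maple pop-up caddy, 100 mm (its x) by 180 mm (its y), side cheeks 50 mm high; origin at the centre of its underside on the counter, z up. Its place and its yaw (up to 0.3 rad from the world axes) vary. The cam lever is on its -y side (the robot's right), the handle starts on its -x side (towards the robot).
- tin_tray: Aluminium tray inside the caddy that carries the three blue tins, 76 mm (x) by 158 mm (y), with ridges between the tins and 12 mm lips at its x ends, and a narrow upright tab (to 52 mm above the deck) at its -y end for the lifting rod; axes parallel to the caddy's. Origin at the centre of the deck's upper face, 40 mm above the counter when down. It only moves up and down, driven by the cam lever.
- tray_lift (a joint): Height of the tray above its low position, m: 0 down, 0.0196 at the highest. The lever lifts it through an eccentric and a short rod: it rises with the lever angle up to 1.1 rad and sinks again past it (0.5 mm below the highest at 0.15 rad to either side).
- cam_lever (a joint): Lever angle, rad: 0 at the start (leaning 1.1 rad from upright towards the caddy's -x side, tray down); grows as the handle swings up and over towards the caddy's +x side; 1.1 with the lever straight up, the highest lift; stop at 1.6. A spring and the load always push it back to 0; holding takes about 3 N at the handle, moving it up to about 6 N.
- lever_arm: The lever: a thin 10 mm steel arm, 110 mm from the pivot to the handle, and at its end the red round handle, 18 mm thick, 54 mm long, sticking out level along the caddy's -y direction, away from the caddy. Origin on the pivot axis; the body turns with the lever.
- lever_grip (a point): Middle of the free part of the red handle, on its axis; 85 mm above the counter at the start, 145 mm with the lever upright. From above, pinch the handle across (fingers closing along the caddy's x); it turns between the fingers as it swings. It has about 20 mm of free handle to either side along the caddy's y.
- lever_pivot (a point): Point on the lever's fixed pivot axis (parallel to the caddy's y), level along y with lever_grip; 35 mm above the counter. lever_grip circles it at 110 mm.
- gap_left (a point): Where the centre of a yellow tin must be when saddled in the gap between the left (+y) and the middle blue tin; 62 mm above the tray deck (102 mm above the counter with the tray down). Moves with the tray.
- gap_right (a point): The same for the gap between the middle and the right (-y) blue tin, 48 mm from gap_left.
- bed_left (a point): Proper centre of the left blue tin in the tray, 23 mm above the deck.
- bed_mid (a point): Proper centre of the middle blue tin.
- bed_right (a point): Proper centre of the right blue tin.
- tin_a: Loose yellow tin lying on a small fixed wooden rest (44 mm along the tin, 20 mm high, so the tin sticks out 8 mm at either end), 46 mm in diameter, 60 mm long, about 0.1 kg (mass varies); origin at its centre, x along its axis. Its centre is 35 mm above the counter at the start. Grip it from above by its two flat ends.
- tin_b: The other yellow tin, the same, on its own rest; either tin may go in either gap.
- base_left: Blue tin (same size as the yellow ones) lying in the tray, left (+y) of the row; origin at its centre, x along its axis, parallel to the caddy's x. The row's pitch is 48 mm.
- base_mid: Middle blue tin.
- base_right: Right (-y) blue tin.
- spatula: Bystander: orange silicone spatula with a wooden handle, 250 mm long, flat on the counter at the right; origin near its middle.
- shaker: Bystander: white salt shaker, 40 mm wide, 85 mm high, on the counter beyond the caddy at the left (a maple shelf 115 mm high with a popper, jar and bowls on it stands behind, from x = 0.77 on); origin at its underside.
- cup: Bystander: steel measuring cup, 76 mm wide, 60 mm high, on the counter at the left; origin at its underside.

How it is judged:
On the way:
1. with the tray down, both yellow tins lie let go in the two gaps on the blue row ((((distance between tin_a and gap_left below 0.01 m and angle between the x axis of tin_a and the x axis of tin_tray, either way round below 0.17 rad) and (distance between tin_b and gap_right below 0.01 m and angle between the x axis of tin_b and the x axis of tin_tray, either way round below 0.17 rad)) or ((distance between tin_b and gap_left below 0.01 m and angle between the x axis of tin_b and the x axis of tin_tray, either way round below 0.17 rad) and (distance between tin_a and gap_right below 0.01 m and angle between the x axis of tin_a and the x axis of tin_tray, either way round below 0.17 rad))) and distance between base_left and bed_left below 0.01 m and distance between base_mid and bed_mid below 0.01 m and distance between base_right and bed_right below 0.01 m and contact force between the fingers and tin_a below 0.3 N and contact force between the fingers and tin_b below 0.3 N and value of joint cam_lever below 0.2 rad), for 0.3 s.
At the end, for the whole second after the job is handed in: Each gap holds a yellow tin within 10 mm and 0.17 rad, untouched by the fingers; blue tins within 10 mm of their beds; lever at 0.95 to 1.25 rad, tray up at least 18 mm; fingers press the lever with over 1 N and not the tray ((((distance between tin_a and gap_left below 0.01 m and angle between the x axis of tin_a and the x axis of tin_tray, either way round below 0.17 rad) and (distance between tin_b and gap_right below 0.01 m and angle between the x axis of tin_b and the x axis of tin_tray, either way round below 0.17 rad)) or ((distance between tin_b and gap_left below 0.01 m and angle between the x axis of tin_b and the x axis of tin_tray, either way round below 0.17 rad) and (distance between tin_a and gap_right below 0.01 m and angle between the x axis of tin_a and the x axis of tin_tray, either way round below 0.17 rad))) and distance between base_left and bed_left below 0.01 m and distance between base_mid and bed_mid below 0.01 m and distance between base_right and bed_right below 0.01 m and contact force between the fingers and tin_a below 0.3 N and contact force between the fingers and tin_b below 0.3 N and value of joint cam_lever between 0.95 and 1.25 rad and value of joint tray_lift above 0.018 m and contact force between the fingers and lever_arm above 1 N and contact force between the fingers and tin_tray below 0.3 N); the arm keeps its last pose, push and grip.
It fails at once if a bystander is moved by more than 30 mm or tipped (distance of any of spatula, shaker, cup from where it was at the start of the episode above 0.03 m or angle between any of shaker, cup's own z axis and vertical above 0.4 rad).
It fails at once if the lever is swung well over the top (past 1.5 rad) (value of joint cam_lever above 1.5 rad).
It also fails if it takes over 64 s, if anything falls off the work surface, if the arm or the gripper's body presses on something with over 40 N, if the wrist force passes 120 N, or if a joint passes its speed limit or range.

## Working session

There is one attempt and no reset: what is moved stays moved. The work goes in short steps, Python scripts to look and compute and a tool call to move; the robot and the scene stay as the last step left them, time stands still between calls to the robot, and variables do not carry over. Pictures are saved under pics/ and viewed, at most 10 in all, crops included, and the job is handed in when it is done.

Besides the shell and the picture viewer there is one more tool, called after "Call:" in YAML: its name, and indented under it one key for each argument. step_arm: Moves the arm, as the interface text tells. Its arguments: {"type":"object","properties":{"increments":{"type":"array","items":{"type":"array"}},"fingers":{"type":"number"},"grip_force":{"type":"number"}},"required":["increments"]}

```bash
mkdir -p pics; cat > h.py <<'E'
import numpy as np, cv2
from plant import r
def cloud(name):
    pic,d=r.snapshot(name); c=r.calibration(name)
    f=200/np.tan(np.radians(c["fov_y"])/2)
    K=np.array([[f,0,c["cx"]],[0,f,c["cy"]],[0,0,1.]])
    v,u=np.mgrid[0:400,0:640]
    p=cv2.undistortPoints(np.stack([u,v],-1).reshape(-1,1,2).astype(float),K,np.array([c["k1"],0,0,0.])).reshape(400,640,2)
    X=np.dstack([p*d[...,None],d])
    W=(X-np.array(c["t"]))@np.array(c["R"])
    W[d==0]=np.nan
    return pic,W
def save(pic,n): cv2.imwrite("pics/"+n,pic[...,::-1])
E
python3 - <<'E'
from h import *
for n in("top","scene"):
    p,W=cloud(n); save(p,n+"0.png"); np.savez(n+"0.npz",p=p,W=W)
    c=r.calibration(n); print(n,c["fov_y"],-np.array(c["R"]).T@np.array(c["t"]))
s=r.get_state();print(s)
E
```

```text
top 52.88215112817057 [ 0.34850144 -0.03742196  1.4474848 ]
scene 57.164365164309054 [ 1.38608859 -0.29755555  1.1369349 ]
{'clock': 0.1, 'q': array([ 1.29080994,  0.68991404, -0.19453242,  1.56620122,  0.15733397,
        0.90257141, -0.21510245]), 'qd': array([-0.00034871, -0.00175007, -0.00063711, -0.00598874, -0.00116778,
        0.00105775,  0.00032102]), 'joint_torque': array([-2.43472394e-03, -5.28497529e+01, -1.27095133e+00, -1.53837347e+01,
       -5.24495775e-02,  2.03313626e-03,  1.75073984e-05]), 'tool_pos': array([ 0.19269062, -0.59395391,  0.23799224]), 'eef_rot': array([ 9.87709343e-01,  1.56299495e-01, -2.06044943e-04, -8.23780768e-04]), 'contact_force': array([-0.74571913, -0.50487491,  0.50251423]), 'moment': array([-0.0053418 ,  0.00036123, -0.00534693]), 'finger_force': 0.0, 'opening': 1.000741052947998}
```

View pics/top0.png

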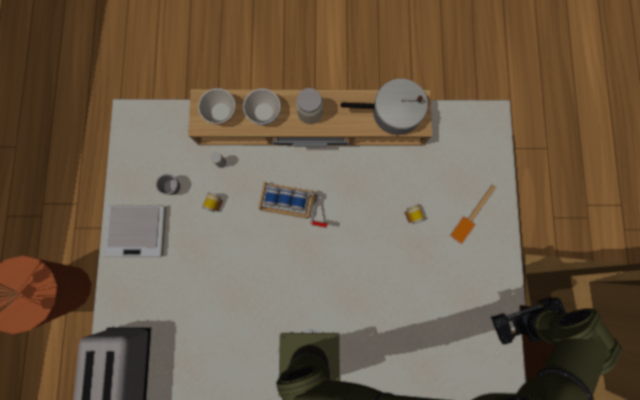

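View pics/scene0.png

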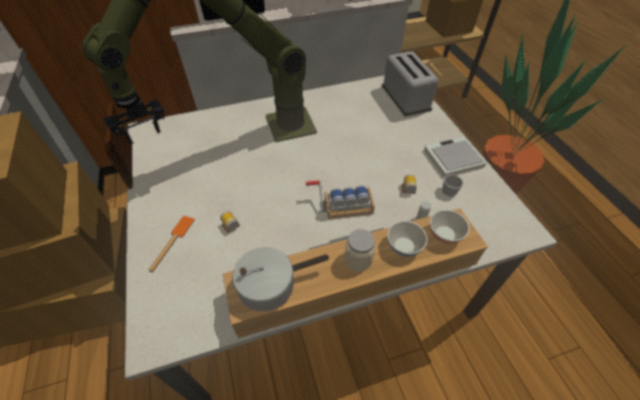

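The top view shows the yellow tins at about (212,202) and (415,214). The caddy with the blue tins is at (288,199), the red handle at (319,224), the shaker at (218,159), the cup at (168,185) and the spatula at (472,215). Next I'll measure these.

```bash
cat >> h.py <<'E'
def rep(p,W,only=None,amin=15):
    hsv=cv2.cvtColor(p,cv2.COLOR_RGB2HSV).astype(int); H,S,V=hsv[...,0],hsv[...,1],hsv[...,2]
    ok=(W[...,0]>.3)&(W[...,0]<.8)&(abs(W[...,1])<.5)
    ms=dict(yellow=(H>18)&(H<33)&(S>170)&(V>90),blue=(H>100)&(H<125)&(S>120),red=((H<6)|(H>174))&(S>170)&(V>90))
    for k,m in ms.items():
        n,l,st,_=cv2.connectedComponentsWithStats((m&ok).astype(np.uint8))
        for i in range(1,n):
            if st[i,4]<amin: continue
            Q=W[l==i]; Q=Q[~np.isnan(Q[:,2])]
            (cx,cy),wh,a=cv2.minAreaRect((Q[:,:2]*1000).astype(np.float32))
            e,v=np.linalg.eigh(np.cov(Q[:,:2].T))
            print(k,st[i],"med",np.median(Q,0).round(4),"zq",np.percentile(Q[:,2],[5,50,98]).round(3),"rect",round(cx),round(cy),np.round(wh),round(a,1),"pca",(np.sqrt(e)*1000).round(1),np.degrees(np.arctan2(v[1,1],v[0,1])).round(1))
E
python3 - <<'E'
from h import *
for n in("top","scene"):
    z=np.load(n+"0.npz"); print(n); rep(z["p"],z["W"])
z=np.load("top0.npz")
a=z["p"][140:250,180:440]; cv2.imwrite("pics/topc.png",cv2.resize(a,None,fx=3,fy=3,interpolation=cv2.INTER_CUBIC)[...,::-1])
E
```

```text
top
yellow [204 198  13  11  88] med [0.5449 0.3473 0.0551] zq [0.046 0.055 0.062] rect 546 350 [37. 28.] 64.5 pca [ 8.2 10.4] 62.5
yellow [409 210  14  11 101] med [ 0.5043 -0.3673  0.0541] zq [0.039 0.054 0.062] rect 505 -371 [28. 40.] 20.6 pca [ 8.  11.7] 107.1
blue [266 193  39  14 290] med [0.5552 0.0838 0.0827] zq [0.07  0.083 0.09 ] rect 556 85 [133.  28.] 80.7 pca [ 7.6 39. ] 80.9
red [313 222  14   5  39] med [ 0.4696 -0.0366  0.0919] zq [0.086 0.092 0.098] rect 471 -35 [44. 10.] 79.6 pca [ 2.8 13.4] 81.8
scene
yellow [406 177   8   4  28] med [0.5447 0.3521 0.0547] zq [0.051 0.055 0.06 ] rect 544 351 [29. 20.] 77.0 pca [6.1 8.3] 78.1
yellow [223 213   9   8  45] med [ 0.5067 -0.3763  0.0555] zq [0.049 0.055 0.059] rect 506 -375 [24. 31.] 26.2 pca [6.9 9.4] 121.9
```

View pics/topc.png

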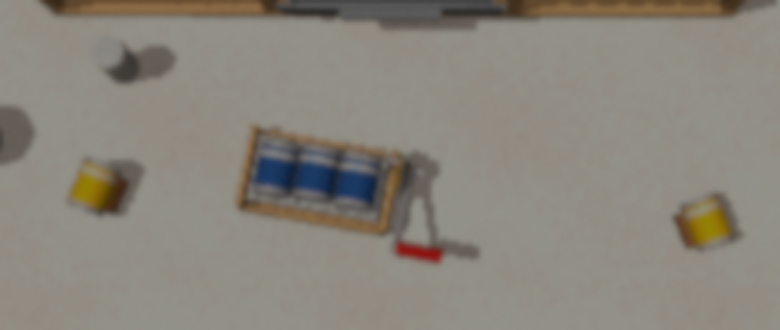

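The crop shows the caddy yawed by about -9°, with tin_a at left (98,185), tin_b at right (706,222) and the red handle at (418,252). Now I'll fit cylinders to the tins.

```bash
cat >> h.py <<'E'
from scipy.optimize import least_squares
def fit(P,c0,yaw0,z,n=3,free_z=False):
    "horizontal 23 mm cylinder: P points; returns x,y,yaw deg, end positions"
    x=np.array([0,np.radians(yaw0),0.])
    def res(x,Q):
        a=x[1]; q=Q[:,:2]-c0; l=-q[:,0]*np.sin(a)+q[:,1]*np.cos(a)-x[0]
        return np.hypot(l,Q[:,2]-z-x[2])-.023
    Q=P
    for i in range(n):
        s=least_squares(lambda x:np.r_[res(x,Q),(x[2]/.004)*.003*np.sqrt(len(Q))*.3],x,loss="soft_l1",f_scale=.002); x=s.x
        Q=P[abs(res(x,P))<.006]
    a=x[1]; u=np.array([np.cos(a),np.sin(a)]); t=(Q[:,:2]-c0)@u
    lo,hi=np.percentile(t,[2,98]); c=c0+u*(lo+hi)/2+np.array([-u[1],u[0]])*x[0]
    return c.round(4),np.degrees(a).round(1),"len",round(hi-lo,4),"dz",round(x[2],4),len(Q)
E
python3 - <<'E'
from h import *
T,S=[np.load(n+"0.npz") for n in("top","scene")]
A={"top":T["W"].reshape(-1,3),"scene":S["W"].reshape(-1,3)}
A={k:v[~np.isnan(v[:,2])] for k,v in A.items()}; A["both"]=np.vstack(list(A.values()))
for nm,c,y,z in(("a",(.546,.350),-27,.035),("b",(.505,-.372),17,.035)):
    c=np.array(c)
    for k,P in A.items():
        Q=P[(np.hypot(*(P[:,:2]-c).T)<.042)&(P[:,2]>.027)]; print(nm,k,fit(Q,c,y,z))
# caddy
th=np.radians(-9.1); ex=np.array([np.cos(th),np.sin(th)]); ey=np.array([-ex[1],ex[0]]); c=np.array([.556,.084])
for k in("top","scene"):
    P=A[k]; q=P[:,:2]-c; X=q@ex; Y=q@ey
    for i,o in enumerate((.048,0,-.048)):
        m=(abs(Y-o)<.024)&(abs(X)<.036)&(P[:,2]>.065); print("blue",k,i,fit(P[m],c+o*ey,-9.1,.063))
    m=(abs(X)<.075)&(abs(Y)<.12)&(P[:,2]>.03)&(P[:,2]<.06); print("caddy ext",np.percentile(X[m],[1,99]).round(4),np.percentile(Y[m],[1,99]).round(4))
P=A["top"]
for nm,c in(("shaker",(.66,.33)),("cup",(.6,.5))):
    m=(np.hypot(*(P[:,:2]-c).T)<.07)&(P[:,2]>.03)&(P[:,2]<.1)
    print(nm,P[m].min(0).round(3),P[m].max(0).round(3))
E
```

```text
a top (array([0.5523, 0.3506]), np.float64(-20.9), 'len', np.float64(0.0568), 'dz', np.float64(0.0003), 222)
a scene (array([0.5524, 0.3498]), np.float64(-22.2), 'len', np.float64(0.0589), 'dz', np.float64(-0.0019), 139)
a both (array([0.5522, 0.3503]), np.float64(-21.5), 'len', np.float64(0.0585), 'dz', np.float64(-0.0006), 364)
b top (array([ 0.5124, -0.3718]), np.float64(20.7), 'len', np.float64(0.0573), 'dz', np.float64(0.0006), 226)
b scene (array([ 0.5134, -0.3723]), np.float64(20.2), 'len', np.float64(0.059), 'dz', np.float64(-0.0015), 173)
b both (array([ 0.5128, -0.3719]), np.float64(20.1), 'len', np.float64(0.0581), 'dz', np.float64(-0.0004), 395)
blue top 0 (array([0.5682, 0.133 ]), np.float64(-10.5), 'len', np.float64(0.057), 'dz', np.float64(-0.0002), 219)
blue top 1 (array([0.5624, 0.0851]), np.float64(-10.7), 'len', np.float64(0.0567), 'dz', np.float64(-0.0004), 220)
blue top 2 (array([0.5537, 0.0385]), np.float64(-11.4), 'len', np.float64(0.0576), 'dz', np.float64(-0.0003), 225)
caddy ext [-0.0431  0.052 ] [-0.1128  0.0913]
blue scene 0 (array([0.5698, 0.1314]), np.float64(-10.0), 'len', np.float64(0.0579), 'dz', np.float64(-0.0017), 151)
blue scene 1 (array([0.5632, 0.0842]), np.float64(-9.5), 'len', np.float64(0.0565), 'dz', np.float64(-0.002), 142)
blue scene 2 (array([0.5549, 0.0369]), np.float64(-10.8), 'len', np.float64(0.0575), 'dz', np.float64(-0.0016), 148)
caddy ext [-0.0382  0.056 ] [-0.1152  0.0898]
shaker [0.683 0.309 0.03 ] [0.721 0.347 0.089]
cup [0.576 0.466 0.03 ] [0.65  0.54  0.065]
```

Call:
step_arm:
  increments:
    - [[3.2, 2.2, -1], [0, 0, 8.5]]
    - [[3.2, 2.2, -1], [0, 0, 8.5]]
    - [[3.2, 2.2, -1], [0, 0, 8.5]]
    - [[3.2, 2.2, -1], [0, 0, 8.5]]
    - [[3.2, 2.2, -1], [0, 0, 8.5]]
    - [[3.2, 2.2, -1], [0, 0, 8.5]]
    - [[3.2, 2.2, -1], [0, 0, 8.5]]
    - [[3.2, 2.2, -1], [0, 0, 8.5]]
    - [[3.2, 2.2, -1], [0, 0, 8.5]]
    - [[3.2, 2.2, -1], [0, 0, 8.5]]
  fingers: 1
  grip_force: 20

```text
clock: 1.1
tool_pos: [0.5137, -0.3735, 0.1379]
eef_rot: [0.62, 0.784, -0.0, -0.0]
contact_force: [0.5, 0.0, -0.1]
opening: 1.0
finger_force: 0.0
```

```bash
cat >> h.py <<'E'
from scipy.spatial.transform import Rotation as Ro
def st(target=None,yaw=None):
    s=r.get_state(); R=Ro.from_quat(s["eef_rot"]).as_matrix(); y=np.degrees(np.arctan2(R[1,1],R[0,1]))
    print("t",s["clock"],"pos",s["tool_pos"].round(4),"yaw_y",y.round(2),"tool z",R[:,2].round(4),"q",s["q"].round(2),"open",round(s["opening"],3),"F",s["contact_force"].round(1),"ff",s["finger_force"])
    if target is not None: print("cm to go",((np.array(target)-s["tool_pos"])*100).round(2),"turn",round((yaw-y+90)%180-90,2), "level", np.degrees(np.cross(R[:,2],[0,0,-1])).round(2))
E
python3 -c "
from h import *; st((.5128,-.3719,.018),20.5)"
```

```text
t 1.1 pos [ 0.5137 -0.3735  0.1379] yaw_y 13.32 tool z [-8.e-04  2.e-04 -1.e+00] q [ 0.83  0.87 -0.51  1.61  0.54  0.81  0.32] open 1.0 F [ 0.5  0.  -0.1] ff 0.0
cm to go [ -0.09   0.16 -11.99] turn 7.18 level [-0.01 -0.05 -0.  ]
```

Call:
step_arm:
  increments:
    - [[-0.1, 0.15, -1], [0, 0, 7.2]]
    - [[0, 0, -2], [0, 0, 0]]
    - [[0, 0, -2], [0, 0, 0]]
    - [[0, 0, -2], [0, 0, 0]]
    - [[0, 0, -2], [0, 0, 0]]
    - [[0, 0, -1.5], [0, 0, 0]]
    - [[0, 0, -1], [0, 0, 0]]
    - [[0, 0, -0.4], [0, 0, 0]]
    - [[0, 0, 0], [0, 0, 0]]
    - [[0, 0, 0], [0, 0, 0]]

```text
clock: 2.1
tool_pos: [0.5125, -0.3732, 0.0204]
eef_rot: [0.572, 0.82, 0.0, 0.001]
contact_force: [-0.0, -0.1, 0.2]
opening: 1.0
finger_force: 0.0
```

Call:
step_arm:
  increments:
    - [[0, 0, 0], [0, 0, 0]]
    - [[0, 0, 0], [0, 0, 0]]
    - [[0, 0, 0], [0, 0, 0]]
    - [[0, 0, 0], [0, 0, 0]]
    - [[0, 0, 0], [0, 0, 0]]
    - [[0, 0, 0], [0, 0, 0]]
    - [[0, 0, 0], [0, 0, 0]]
    - [[0, 0, 0], [0, 0, 0]]
    - [[0, 0, 0], [0, 0, 0]]
    - [[0, 0, 0], [0, 0, 0]]
  fingers: 0
  grip_force: 20

```text
clock: 3.1
tool_pos: [0.512, -0.3731, 0.02]
eef_rot: [0.572, 0.82, -0.0, 0.0]
contact_force: [-1.3, 0.2, 4.2]
opening: 0.68
finger_force: 20.0
```

```bash
python3 -c "
from h import *; st((.5586,.0612,.083),-9.7)"
```

```text
t 3.1 pos [ 0.512  -0.3731  0.02  ] yaw_y 20.18 tool z [ 2.e-04 -2.e-04 -1.e+00] q [ 0.79  1.03 -0.44  1.65  0.69  0.62  0.32] open 0.68 F [-1.3  0.2  4.2] ff 19.999747902620584
cm to go [ 4.66 43.43  6.3 ] turn -29.88 level [0.01 0.01 0.  ]
```

Call:
step_arm:
  increments:
    - [[0, 0, 1], [0, 0, 0]]
    - [[0, 0, 3], [0, 0, 0]]
    - [[0, 0, 4], [0, 0, 0]]
    - [[0.2, 2, 4], [0, 0, -3]]
    - [[0.5, 4, 2], [0, 0, -4]]
    - [[0.5, 4.5, 0], [0, 0, -4]]
    - [[0.5, 4.8, 0], [0, 0, -4]]
    - [[0.5, 4.8, 0], [0, 0, -4]]
    - [[0.5, 4.8, 0], [0, 0, -4]]
    - [[0.5, 4.8, 0], [0, 0, -4]]

```text
clock: 4.1
tool_pos: [0.5438, -0.0739, 0.16]
eef_rot: [0.749, 0.663, 0.0, -0.0]
contact_force: [-0.0, -0.8, -0.9]
opening: 0.676
finger_force: 20.0
```

Call:
step_arm:
  increments:
    - [[0.5, 4.8, 0], [0, 0, -2.9]]
    - [[0.5, 4, 0], [0, 0, 0]]
    - [[0.3, 3, 0], [0, 0, 0]]
    - [[0.1, 1.5, 0], [0, 0, 0]]
    - [[0, 0.5, 0], [0, 0, 0]]
    - [[0, 0, 0], [0, 0, 0]]
    - [[0, 0, 0], [0, 0, 0]]
    - [[0, 0, 0], [0, 0, 0]]
    - [[0, 0, 0], [0, 0, 0]]
    - [[0, 0, 0], [0, 0, 0]]

```text
clock: 5.1
tool_pos: [0.558, 0.0611, 0.1597]
eef_rot: [0.765, 0.644, -0.0, 0.0]
contact_force: [-1.1, 0.5, -0.9]
opening: 0.68
finger_force: 20.0
```

```bash
python3 -c "
from h import *; st((.5586,.0612,.088),-9.7)
p,W=cloud('scene'); save(p[140:260,250:450],'s1.png'); rep(p,W)
P=W.reshape(-1,3);P=P[~np.isnan(P[:,2])]
s=r.get_state()['tool_pos'];c=s[:2]
m=(np.hypot(*(P[:,:2]-c).T)<.035)&(abs(P[:,2]-s[2]-.015)<.028); print(fit(P[m],c,-9.7,s[2]+.015))
"
```

```text
t 5.1 pos [0.558  0.0611 0.1597] yaw_y -9.79 tool z [-0.e+00 -3.e-04 -1.e+00] q [ 0.    0.73 -0.33  1.83  0.37  0.64 -0.72] open 0.68 F [-1.1  0.5 -0.9] ff 19.999682845082134
cm to go [ 0.06  0.01 -7.17] turn 0.09 level [ 0.02 -0.    0.  ]
yellow [406 177   8   4  29] med [0.5443 0.3492 0.0546] zq [0.048 0.055 0.062] rect 544 351 [27. 30.] 56.8 pca [7.1 8.4] 77.5
blue [347 190   6   4  15] med [0.5553 0.0886 0.083 ] zq [0.08  0.083 0.087] rect 553 89 [12. 19.] 6.9 pca [4.1 6. ] 82.0
(array([0.5592, 0.061 ]), np.float64(-9.6), 'len', np.float64(0.062), 'dz', np.float64(-0.001), 28)
```

Everything lines up, so I'll lower the tin.

Call:
step_arm:
  increments:
    - [[0.05, 0, -2], [0, 0, 0]]
    - [[0, 0, -2], [0, 0, 0]]
    - [[0, 0, -1.5], [0, 0, 0]]
    - [[0, 0, -0.7], [0, 0, 0]]
    - [[0, 0, -0.3], [0, 0, 0]]
    - [[0, 0, -0.2], [0, 0, 0]]
    - [[0, 0, -0.2], [0, 0, 0]]
    - [[0, 0, -0.1], [0, 0, 0]]
    - [[0, 0, 0], [0, 0, 0]]
    - [[0, 0, 0], [0, 0, 0]]

```text
clock: 6.15
tool_pos: [0.5586, 0.062, 0.09]
eef_rot: [0.764, 0.645, 0.0, 0.0]
contact_force: [0.2, -0.3, -1.5]
opening: 0.679
finger_force: 20.0
```

```bash
python3 -c "
from h import *; st((.5586,.0612,.087),-9.7)"
```

```text
t 6.15 pos [0.5586 0.062  0.09  ] yaw_y -9.72 tool z [ 5.e-04  1.e-04 -1.e+00] q [-0.04  0.83 -0.27  1.87  0.43  0.49 -0.77] open 0.679 F [ 0.2 -0.3 -1.5] ff 19.999682195484638
cm to go [ 0.   -0.08 -0.3 ] turn 0.02 level [-0.01  0.03  0.  ]
```

Call:
step_arm:
  increments:
    - [[0, -0.05, -0.1], [0, 0, 0]]
    - [[0, 0, -0.1], [0, 0, 0]]
    - [[0, 0, -0.1], [0, 0, 0]]
    - [[0, 0, 0], [0, 0, 0]]
    - [[0, 0, 0], [0, 0, 0]]
    - [[0, 0, 0], [0, 0, 0]]
    - [[0, 0, 0], [0, 0, 0]]
    - [[0, 0, 0], [0, 0, 0]]
    - [[0, 0, 0], [0, 0, 0]]
    - [[0, 0, 0], [0, 0, 0]]

```text
clock: 7.15
tool_pos: [0.5585, 0.0609, 0.0872]
eef_rot: [0.765, 0.644, -0.0, 0.0]
contact_force: [-0.9, -1.1, 6.3]
opening: 0.677
finger_force: 20.0
```

Contact is made and the tin is seated, so I'll release it and rise.

Call:
step_arm:
  increments:
    - [[0, 0, 0], [0, 0, 0]]
    - [[0, 0, 0], [0, 0, 0]]
    - [[0, 0, 0], [0, 0, 0]]
    - [[0, 0, 0], [0, 0, 0]]
    - [[0, 0, 0], [0, 0, 0]]
    - [[0, 0, 0], [0, 0, 0]]
    - [[0, 0, 1], [0, 0, 0]]
    - [[0, 0, 2], [0, 0, 0]]
    - [[0, 0, 3], [0, 0, 0]]
    - [[0, 0, 3], [0, 0, 0]]
  fingers: 1

```text
clock: 8.15
tool_pos: [0.5582, 0.0615, 0.1782]
eef_rot: [0.764, 0.645, -0.0, -0.0]
contact_force: [0.4, -0.8, 0.7]
opening: 1.002
finger_force: 0.0
```

Call:
step_arm:
  increments:
    - [[0, 4.5, 0], [0, 0, -2]]
    - [[0, 4.5, 0], [0, 0, -2]]
    - [[0, 4.5, 0], [0, 0, -2]]
    - [[0, 4.5, 0], [0, 0, -2]]
    - [[0, 4.5, 0], [0, 0, -2]]
    - [[0, 4.2, 0], [0, 0, -1.8]]
    - [[-0.6, 2.2, 0], [0, 0, 0]]
    - [[0, 0, 0], [0, 0, 0]]
    - [[0, 0, 0], [0, 0, 0]]
    - [[0, 0, 0], [0, 0, 0]]

```text
clock: 9.15
tool_pos: [0.5534, 0.348, 0.177]
eef_rot: [0.827, 0.562, -0.0, 0.001]
contact_force: [0.1, -0.4, -0.2]
opening: 1.008
finger_force: 0.0
```

```bash
python3 -c "
from h import *; st((.5523,.3503,.020),-21.5)
p,W=cloud('top'); save(cv2.resize(p[140:250,180:440],None,fx=3,fy=3,interpolation=cv2.INTER_CUBIC),'t2.png')
P=W.reshape(-1,3);P=P[~np.isnan(P[:,2])]
c=np.array([.5586,.0612])
m=(np.hypot(*(P[:,:2]-c).T)<.035)&(P[:,2]>.095); print(fit(P[m],c,-9.7,.102))
"
```

```text
t 9.15 pos [0.5534 0.348  0.177 ] yaw_y -21.67 tool z [ 5.e-04 -2.e-03 -1.e+00] q [-0.5   0.8  -0.24  1.53  0.24  0.84 -1.21] open 1.008 F [ 0.1 -0.4 -0.2] ff 0.0
cm to go [ -0.11   0.23 -15.7 ] turn 0.17 level [0.11 0.03 0.  ]
(array([0.5592, 0.0613]), np.float64(-8.9), 'len', np.float64(0.0581), 'dz', np.float64(-0.0001), 240)
```

View pics/t2.png

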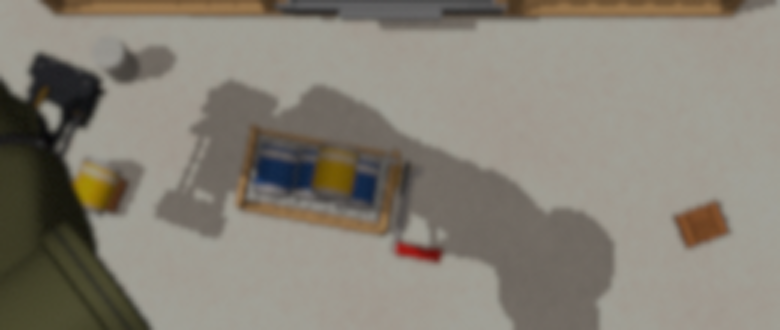

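In the crop, the first yellow tin sits in the right gap at (335,170), seated to within 1 mm. Next I'll descend on tin_a.

Call:
step_arm:
  increments:
    - [[-0.1, 0.2, -3], [0, 0, 0.2]]
    - [[0, 0, -3], [0, 0, 0]]
    - [[0, 0, -3], [0, 0, 0]]
    - [[0, 0, -2.5], [0, 0, 0]]
    - [[0, 0, -2], [0, 0, 0]]
    - [[0, 0, -1.2], [0, 0, 0]]
    - [[0, 0, -0.7], [0, 0, 0]]
    - [[0, 0, -0.3], [0, 0, 0]]
    - [[0, 0, 0], [0, 0, 0]]
    - [[0, 0, 0], [0, 0, 0]]

```text
clock: 10.2
tool_pos: [0.5521, 0.3529, 0.0207]
eef_rot: [0.826, 0.564, 0.001, -0.0]
contact_force: [0.0, -0.2, 0.3]
opening: 1.0
finger_force: 0.0
```

Call:
step_arm:
  increments:
    - [[0, 0, 0], [0, 0, 0]]
    - [[0, 0, 0], [0, 0, 0]]
    - [[0, 0, 0], [0, 0, 0]]
    - [[0, 0, 0], [0, 0, 0]]
    - [[0, 0, 0], [0, 0, 0]]
    - [[0, 0, 0], [0, 0, 0]]
    - [[0, 0, 0], [0, 0, 0]]
    - [[0, 0, 0], [0, 0, 0]]
    - [[0, 0, 0], [0, 0, 0]]
    - [[0, 0, 0], [0, 0, 0]]
  fingers: 0
  grip_force: 20

```text
clock: 11.2
tool_pos: [0.5515, 0.3526, 0.0199]
eef_rot: [0.826, 0.564, 0.0, 0.0]
contact_force: [-1.1, -0.8, 2.9]
opening: 0.679
finger_force: 20.0
```

```bash
python3 -c "
from h import *; st((.5662,.1090,.088),-9.5)"
```

```text
t 11.2 pos [0.5515 0.3526 0.0199] yaw_y -21.32 tool z [ 3.e-04  1.e-04 -1.e+00] q [-0.54  1.02 -0.19  1.59  0.3   0.56 -1.27] open 0.679 F [-1.1 -0.8  2.9] ff 19.99384348746389
cm to go [  1.47 -24.36   6.81] turn 11.82 level [-0.01  0.02  0.  ]
```

Call:
step_arm:
  increments:
    - [[0, 0, 1], [0, 0, 0]]
    - [[0, 0, 3], [0, 0, 0]]
    - [[0, 0, 4], [0, 0, 0]]
    - [[0.1, -1, 4], [0, 0, 0]]
    - [[0.2, -3, 2], [0, 0, 2]]
    - [[0.2, -4, 0], [0, 0, 2]]
    - [[0.3, -4.5, 0], [0, 0, 2]]
    - [[0.3, -4.5, 0], [0, 0, 2]]
    - [[0.2, -4, 0], [0, 0, 2]]
    - [[0.1, -2, 0], [0, 0, 1.8]]

```text
clock: 12.2
tool_pos: [0.5653, 0.1166, 0.1598]
eef_rot: [0.765, 0.644, -0.002, 0.001]
contact_force: [-0.4, 0.5, -0.2]
opening: 0.679
finger_force: 20.0
```

Call:
step_arm:
  increments:
    - [[0, -1, 0], [0, 0, 0]]
    - [[0, -0.3, 0], [0, 0, 0]]
    - [[0, 0, 0], [0, 0, 0]]
    - [[0, 0, 0], [0, 0, 0]]
    - [[0, 0, 0], [0, 0, 0]]
    - [[0, 0, 0], [0, 0, 0]]
    - [[0, 0, 0], [0, 0, 0]]
    - [[0, 0, 0], [0, 0, 0]]
    - [[0, 0, 0], [0, 0, 0]]
    - [[0, 0, 0], [0, 0, 0]]

```text
clock: 13.2
tool_pos: [0.5655, 0.1095, 0.1597]
eef_rot: [0.763, 0.646, 0.0, 0.0]
contact_force: [-0.7, -0.2, -1.1]
opening: 0.677
finger_force: 20.0
```

```bash
python3 -c "
from h import *; st((.5665,.1090,.088),-9.5)
p,W=cloud('scene')
P=W.reshape(-1,3);P=P[~np.isnan(P[:,2])]
s=r.get_state()['tool_pos'];c=s[:2]
m=(np.hypot(*(P[:,:2]-c).T)<.035)&(abs(P[:,2]-s[2]-.015)<.028); print(fit(P[m],c,-9.7,s[2]+.015))
c=np.array([.5592,.0613])
m=(np.hypot(*(P[:,:2]-c).T)<.035)&(abs(P[:,2]-.105)<.025); print(fit(P[m],c,-9.7,.102))
"
```

```text
t 13.2 pos [0.5655 0.1095 0.1597] yaw_y -9.53 tool z [ 0.  0. -1.] q [-0.08  0.74 -0.33  1.79  0.36  0.67 -0.78] open 0.677 F [-0.7 -0.2 -1.1] ff 19.99405919574201
cm to go [ 0.1  -0.05 -7.17] turn 0.03 level [-0.  0.  0.]
(array([0.5659, 0.1072]), np.float64(-8.6), 'len', np.float64(0.0592), 'dz', np.float64(-0.0012), 39)
(array([0.5609, 0.0599]), np.float64(-7.7), 'len', np.float64(0.0586), 'dz', np.float64(-0.0017), 179)
```

Call:
step_arm:
  increments:
    - [[0.15, 0.05, -2], [0, 0, 0]]
    - [[0, 0, -2], [0, 0, 0]]
    - [[0, 0, -1.5], [0, 0, 0]]
    - [[0, 0, -0.7], [0, 0, 0]]
    - [[0, 0, -0.3], [0, 0, 0]]
    - [[0, 0, -0.2], [0, 0, 0]]
    - [[0, 0, -0.2], [0, 0, 0]]
    - [[0, 0, -0.1], [0, 0, 0]]
    - [[0, 0, 0], [0, 0, 0]]
    - [[0, 0, 0], [0, 0, 0]]

```text
clock: 14.25
tool_pos: [0.5671, 0.11, 0.09]
eef_rot: [0.763, 0.646, 0.0, 0.0]
contact_force: [0.1, 0.0, -0.5]
opening: 0.677
finger_force: 20.0
```

Call:
step_arm:
  increments:
    - [[0, 0, -0.1], [0, 0, 0]]
    - [[0, 0, -0.1], [0, 0, 0]]
    - [[0, 0, -0.1], [0, 0, 0]]
    - [[0, 0, 0], [0, 0, 0]]
    - [[0, 0, 0], [0, 0, 0]]
    - [[0, 0, 0], [0, 0, 0]]
    - [[0, 0, 0], [0, 0, 0]]
    - [[0, 0, 0], [0, 0, 0]]
    - [[0, 0, 0], [0, 0, 0]]
    - [[0, 0, 0], [0, 0, 0]]

```text
clock: 15.25
tool_pos: [0.567, 0.1102, 0.0869]
eef_rot: [0.763, 0.646, 0.0, 0.0]
contact_force: [-0.8, 0.5, 2.4]
opening: 0.679
finger_force: 20.0
```

Call:
step_arm:
  increments:
    - [[0, 0, 0], [0, 0, 0]]
    - [[0, 0, 0], [0, 0, 0]]
    - [[0, 0, 0], [0, 0, 0]]
    - [[0, 0, 0], [0, 0, 0]]
    - [[0, 0, 0], [0, 0, 0]]
    - [[0, 0, 0], [0, 0, 0]]
    - [[0, 0, 1], [0, 0, 0]]
    - [[0, 0, 2], [0, 0, 0]]
    - [[0, 0, 3], [0, 0, 0]]
    - [[0, 0, 4], [0, 0, 0]]
  fingers: 1

```text
clock: 16.25
tool_pos: [0.5659, 0.1097, 0.1873]
eef_rot: [0.763, 0.646, -0.001, -0.001]
contact_force: [0.9, 0.6, 0.1]
opening: 1.001
finger_force: 0.0
```

Call:
step_arm:
  increments:
    - [[-1, -3, 2], [0, 0, 0]]
    - [[-1, -4.5, 1], [0, 0, 0]]
    - [[-1, -4.5, 0], [0, 0, 0]]
    - [[-1, -4.5, 0], [0, 0, 0]]
    - [[-1, -4.5, 0], [0, 0, 0]]
    - [[-1, -4.5, 0], [0, 0, 0]]
    - [[-1, -4.5, 0], [0, 0, 0]]
    - [[-1, -3, 0], [0, 0, 0]]
    - [[0, 0, 0], [0, 0, 0]]
    - [[0, 0, 0], [0, 0, 0]]

```text
clock: 17.25
tool_pos: [0.4868, -0.2204, 0.2173]
eef_rot: [0.764, 0.645, 0.0, 0.0]
contact_force: [0.1, 0.3, -0.0]
opening: 0.998
finger_force: 0.0
```

```bash
python3 - <<'E'
from h import *; st()
Z={n:cloud(n) for n in("top","scene")}
save(cv2.resize(Z["top"][0][140:250,180:440],None,fx=3,fy=3,interpolation=cv2.INTER_CUBIC),'t3.png')
for k,(p,W) in Z.items():
    print(k); P=W.reshape(-1,3);P=P[~np.isnan(P[:,2])]
    for c in((.5592,.0613),(.567,.1087)):
        c=np.array(c); m=(np.hypot(*(P[:,:2]-c).T)<.026)&(P[:,2]>.09)&(P[:,2]<.14); print(fit(P[m],c,-9.7,.102))
th=np.radians(-9.5); ex=np.array([np.cos(th),np.sin(th)]); ey=np.array([-ex[1],ex[0]]); c0=np.array([.5628,.0847])
T,S=[np.load(n+"0.npz") for n in("top","scene")]
for k,(p,W) in {"top0":(T["p"],T["W"]),"scene0":(S["p"],S["W"]),**Z}.items():
    hsv=cv2.cvtColor(p,cv2.COLOR_RGB2HSV).astype(int)
    m=((hsv[...,0]<8)|(hsv[...,0]>172))&(hsv[...,1]>120)&(hsv[...,2]>60)&(abs(W[...,0]-.47)<.06)&(abs(W[...,1]+.037)<.06)&(W[...,2]>.06)
    Q=W[m]; X=(Q[:,:2]-c0)@ex; Y=(Q[:,:2]-c0)@ey
    if len(Q)<6: print(k,len(Q)); continue
    s=least_squares(lambda v:np.r_[np.hypot(X-v[0],Q[:,2]-v[1])-.009,(v[1]-.085)*2],[X.mean(),.085],loss="soft_l1",f_scale=.002)
    mid=np.percentile(Y,[3,97]); yy=mid.mean()
    print(k,len(Q),"caddy x,z",s.x.round(4),"y range",mid.round(4),"world",(c0+ex*s.x[0]+ey*yy).round(4))
E
```

```text
t 17.25 pos [ 0.4868 -0.2204  0.2173] yaw_y -9.62 tool z [ 8.e-04  0.e+00 -1.e+00] q [ 0.6   0.62 -0.42  1.86  0.36  0.74 -0.19] open 0.998 F [ 0.1  0.3 -0. ] ff 0.0
top
(array([0.5591, 0.0616]), np.float64(-11.9), 'len', np.float64(0.0453), 'dz', np.float64(0.0003), 177)
(array([0.5659, 0.1083]), np.float64(-8.5), 'len', np.float64(0.0456), 'dz', np.float64(-0.0), 175)
scene
(array([0.5596, 0.0604]), np.float64(-10.4), 'len', np.float64(0.0459), 'dz', np.float64(-0.0017), 111)
(array([0.5673, 0.1079]), np.float64(-6.7), 'len', np.float64(0.0451), 'dz', np.float64(-0.0014), 106)
top0 58 caddy x,z [-0.0703  0.0844] y range [-0.1553 -0.1095] world [ 0.4717 -0.0343]
scene0 32 caddy x,z [-0.0675  0.0824] y range [-0.1526 -0.1095] world [ 0.4746 -0.0334]
top 56 caddy x,z [-0.0685  0.0848] y range [-0.1553 -0.1093] world [ 0.4734 -0.0345]
scene 31 caddy x,z [-0.0655  0.0833] y range [-0.1523 -0.1101] world [ 0.4765 -0.0339]
```

View pics/t3.png

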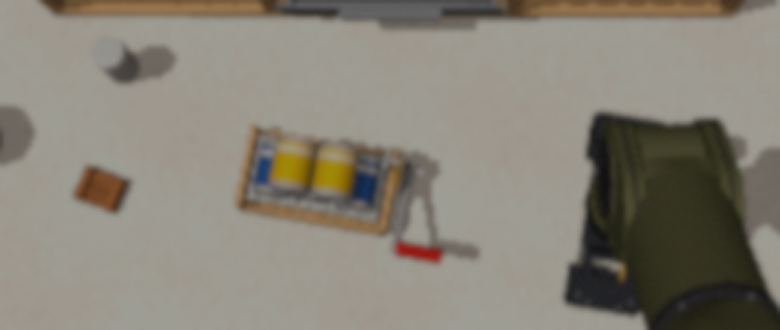

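The crop shows both yellow tins saddled side by side at (291,164) and (334,169), and the handle free at (418,252). Fits put both tins within 2 mm. Next I'll approach the lever.

Call:
step_arm:
  increments:
    - [[-0.2, 3, 0], [0, 0, 0]]
    - [[-0.2, 4, 0], [0, 0, 0]]
    - [[-0.3, 4, 0], [0, 0, 0]]
    - [[-0.3, 4, 0], [0, 0, 0]]
    - [[-0.3, 3, 0], [0, 0, 0]]
    - [[0, 0.6, -2], [0, 0, 0]]
    - [[0, 0, -3], [0, 0, 0]]
    - [[0, 0, -3], [0, 0, 0]]
    - [[0, 0, 0], [0, 0, 0]]
    - [[0, 0, 0], [0, 0, 0]]
  fingers: 0.5

```text
clock: 18.35
tool_pos: [0.474, -0.0326, 0.1371]
eef_rot: [0.763, 0.647, -0.0, -0.0]
contact_force: [0.2, -0.1, -0.6]
opening: 0.503
finger_force: 0.0
```

```bash
python3 - <<'E'
from h import *; st((.4735,-.0345,.066),-9.6)
p,W=cloud('scene'); save(cv2.resize(p[130:250,230:410],None,fx=4,fy=4,interpolation=cv2.INTER_CUBIC),'s4.png')
E
```

```text
t 18.35 pos [ 0.474  -0.0326  0.1371] yaw_y -9.38 tool z [-5.e-04  5.e-04 -1.e+00] q [ 0.15  0.68 -0.29  2.1   0.46  0.42 -0.66] open 0.503 F [ 0.2 -0.1 -0.6] ff 0.0
cm to go [-0.05 -0.19 -7.11] turn -0.22 level [-0.03 -0.03 -0.  ]
```

View pics/s4.png

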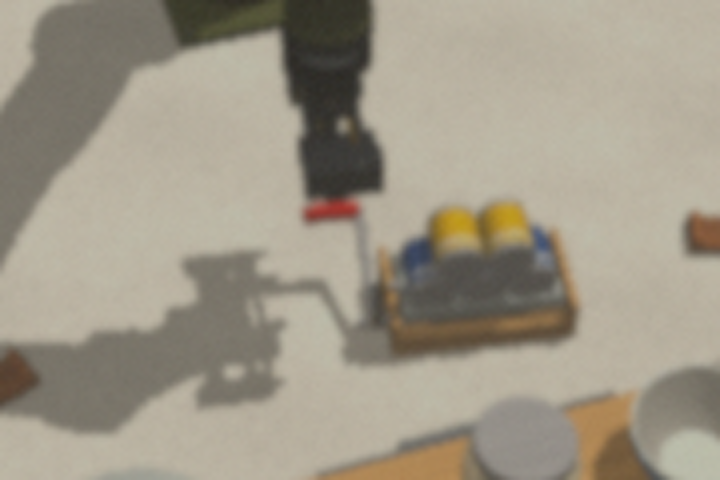

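The gripper is above the red handle at (331,210), with its body clear of the pyramid. I'll descend and pinch.

Call:
step_arm:
  increments:
    - [[-0.05, -0.3, -1], [0, 0, -0.2]]
    - [[0, 0, -2], [0, 0, 0]]
    - [[0, 0, -2], [0, 0, 0]]
    - [[0, 0, -1.2], [0, 0, 0]]
    - [[0, 0, -0.6], [0, 0, 0]]
    - [[0, 0, -0.3], [0, 0, 0]]
    - [[0, 0, 0], [0, 0, 0]]
    - [[0, 0, 0], [0, 0, 0]]
    - [[0, 0, 0], [0, 0, 0]]
    - [[0, 0, 0], [0, 0, 0]]

```text
clock: 19.4
tool_pos: [0.4737, -0.037, 0.0661]
eef_rot: [0.765, 0.645, 0.0, 0.0]
contact_force: [-0.2, 0.3, -0.1]
opening: 0.5
finger_force: 0.0
```

Call:
step_arm:
  increments:
    - [[0, 0, 0], [0, 0, 0]]
    - [[0, 0, 0], [0, 0, 0]]
    - [[0, 0, 0], [0, 0, 0]]
    - [[0, 0, 0], [0, 0, 0]]
    - [[0, 0, 0], [0, 0, 0]]
    - [[0, 0, 0], [0, 0, 0]]
    - [[0, 0, 0], [0, 0, 0]]
    - [[0, 0, 0], [0, 0, 0]]
    - [[0, 0, 0], [0, 0, 0]]
    - [[0, 0, 0], [0, 0, 0]]
  fingers: 0
  grip_force: 25

```text
clock: 20.4
tool_pos: [0.4696, -0.0365, 0.0655]
eef_rot: [0.764, 0.645, -0.003, -0.002]
contact_force: [-6.4, 3.0, 5.1]
opening: 0.192
finger_force: 24.4
```

```bash
python3 - <<'E'
from h import *; st()
th=np.radians(-9.6)
a=np.linspace(0,1.1,21); f=1.1-a
X=-.11*np.sin(f); Z=.11*np.cos(f)
print((np.c_[np.diff(X)*np.cos(th),np.diff(X)*np.sin(th),np.diff(Z)]*100).round(2).tolist())
E
```

```text
t 20.4 pos [ 0.4696 -0.0365  0.0655] yaw_y -9.67 tool z [-6.8e-03 -3.0e-04 -1.0e+00] q [ 0.07  0.82 -0.15  2.14  0.54  0.22 -0.73] open 0.192 F [-6.4  3.   5.1] ff 24.350656270980835
[[0.29, -0.05, 0.53], [0.31, -0.05, 0.51], [0.34, -0.06, 0.5], [0.37, -0.06, 0.48], [0.39, -0.07, 0.46], [0.42, -0.07, 0.43], [0.44, -0.07, 0.41], [0.46, -0.08, 0.38], [0.48, -0.08, 0.36], [0.5, -0.08, 0.33], [0.52, -0.09, 0.3], [0.53, -0.09, 0.27], [0.55, -0.09, 0.24], [0.56, -0.09, 0.21], [0.57, -0.1, 0.18], [0.58, -0.1, 0.15], [0.59, -0.1, 0.12], [0.59, -0.1, 0.08], [0.59, -0.1, 0.05], [0.6, -0.1, 0.02]]
```

Call:
step_arm:
  increments:
    - [[0.29, -0.05, 0.53], [0, 0, 0]]
    - [[0.31, -0.05, 0.51], [0, 0, 0]]
    - [[0.34, -0.06, 0.5], [0, 0, 0]]
    - [[0.37, -0.06, 0.48], [0, 0, 0]]
    - [[0.39, -0.07, 0.46], [0, 0, 0]]
    - [[0.42, -0.07, 0.43], [0, 0, 0]]
    - [[0.44, -0.07, 0.41], [0, 0, 0]]
    - [[0.46, -0.08, 0.38], [0, 0, 0]]
    - [[0.48, -0.08, 0.36], [0, 0, 0]]
    - [[0.5, -0.08, 0.33], [0, 0, 0]]

```text
clock: 21.4
tool_pos: [0.507, -0.0436, 0.1084]
eef_rot: [0.764, 0.645, -0.005, -0.004]
contact_force: [-7.2, 1.7, -1.7]
opening: 0.193
finger_force: 25.0
```

```bash
python3 - <<'E'
from h import *; st()
p,W=cloud('scene'); save(cv2.resize(p[130:250,230:410],None,fx=4,fy=4,interpolation=cv2.INTER_CUBIC),'s5.png')
E
```

```text
t 21.4 pos [ 0.507  -0.0436  0.1084] yaw_y -9.67 tool z [-0.013  -0.001  -0.9999] q [ 0.17  0.77 -0.29  2.01  0.47  0.44 -0.64] open 0.193 F [-7.2  1.7 -1.7] ff 24.977379217743874
```

View pics/s5.png

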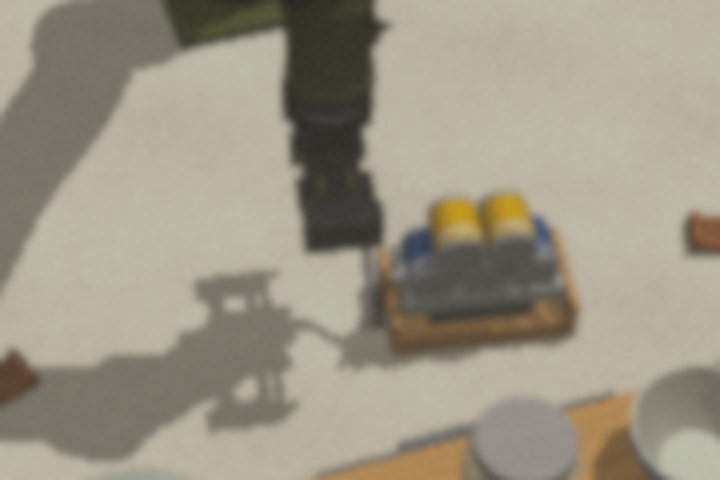

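The lever is following the hand at (343,215), the tray is rising, and the pyramid is whole at (480,225). I'll continue along the arc.

Call:
step_arm:
  increments:
    - [[0.52, -0.09, 0.3], [0, 0, 0]]
    - [[0.53, -0.09, 0.27], [0, 0, 0]]
    - [[0.55, -0.09, 0.24], [0, 0, 0]]
    - [[0.56, -0.09, 0.21], [0, 0, 0]]
    - [[0.57, -0.1, 0.18], [0, 0, 0]]
    - [[0.58, -0.1, 0.15], [0, 0, 0]]
    - [[0.59, -0.1, 0.12], [0, 0, 0]]
    - [[0.59, -0.1, 0.08], [0, 0, 0]]
    - [[0.5, -0.1, 0.05], [0, 0, 0]]
    - [[0.3, -0.05, 0.02], [0, 0, 0]]

```text
clock: 22.45
tool_pos: [0.5648, -0.0537, 0.1252]
eef_rot: [0.765, 0.644, -0.002, -0.001]
contact_force: [-6.5, -0.9, -4.4]
opening: 0.181
finger_force: 25.0
```

```bash
python3 - <<'E'
from h import *; st()
for k in("top","scene"):
    p,W=cloud(k); P=W.reshape(-1,3);P=P[~np.isnan(P[:,2])]
    for c in((.5592,.0613),(.567,.1087)):
        c=np.array(c); m=(np.hypot(*(P[:,:2]-c).T)<.026)&(P[:,2]>.108)&(P[:,2]<.165); print(k,fit(P[m],c,-9.7,.1214))
E
```

```text
t 22.45 pos [ 0.5648 -0.0537  0.1252] yaw_y -9.77 tool z [-0.0043 -0.0012 -1.    ] q [ 0.21  0.79 -0.34  1.83  0.43  0.6  -0.57] open 0.181 F [-6.5 -0.9 -4.4] ff 25.041991900652647
top (array([0.5592, 0.0618]), np.float64(-10.9), 'len', np.float64(0.0465), 'dz', np.float64(0.0001), 187)
top (array([0.5671, 0.1091]), np.float64(-10.0), 'len', np.float64(0.0451), 'dz', np.float64(0.0006), 184)
scene (array([0.5603, 0.0602]), np.float64(-8.2), 'len', np.float64(0.0427), 'dz', np.float64(-0.001), 109)
scene (array([0.5686, 0.1071]), np.float64(-9.9), 'len', np.float64(0.046), 'dz', np.float64(-0.0011), 114)
```

Call:
step_arm:
  increments:
    - [[0.1, 0, 0], [0, 0, 0]]
    - [[0, 0, 0], [0, 0, 0]]
    - [[0, 0, 0], [0, 0, 0]]
    - [[0, 0, 0], [0, 0, 0]]
    - [[0, 0, 0], [0, 0, 0]]
    - [[0, 0, 0], [0, 0, 0]]
    - [[0, 0, 0], [0, 0, 0]]
    - [[0, 0, 0], [0, 0, 0]]
    - [[0, 0, 0], [0, 0, 0]]
    - [[0, 0, 0], [0, 0, 0]]

```text
clock: 23.55
tool_pos: [0.5656, -0.0539, 0.1252]
eef_rot: [0.765, 0.644, -0.002, -0.001]
contact_force: [-5.5, -0.7, -5.8]
opening: 0.186
finger_force: 25.2
```

```bash
python3 - <<'E'
from h import *; st()
P=None
for k in("top","scene"):
    p,W=cloud(k); P=W.reshape(-1,3);P=P[~np.isnan(P[:,2])]
    for c in((.5592,.0613),(.567,.1087)):
        c=np.array(c); m=(np.hypot(*(P[:,:2]-c).T)<.026)&(P[:,2]>.108)&(P[:,2]<.165); print(k,fit(P[m],c,-9.7,.1214))
save(cv2.resize(p[130:250,230:410],None,fx=4,fy=4,interpolation=cv2.INTER_CUBIC),'s6.png')
E
```

```text
t 23.55 pos [ 0.5656 -0.0539  0.1252] yaw_y -9.77 tool z [-0.0042 -0.0015 -1.    ] q [ 0.21  0.79 -0.34  1.83  0.43  0.6  -0.57] open 0.186 F [-5.5 -0.7 -5.8] ff 25.16120709478855
top (array([0.5591, 0.0616]), np.float64(-12.2), 'len', np.float64(0.0467), 'dz', np.float64(0.0002), 186)
top (array([0.567 , 0.1089]), np.float64(-10.2), 'len', np.float64(0.0459), 'dz', np.float64(0.0003), 182)
scene (array([0.5592, 0.0611]), np.float64(-11.5), 'len', np.float64(0.0459), 'dz', np.float64(-0.0013), 111)
scene (array([0.5667, 0.1082]), np.float64(-10.4), 'len', np.float64(0.0449), 'dz', np.float64(-0.0011), 113)
```

View pics/s6.png

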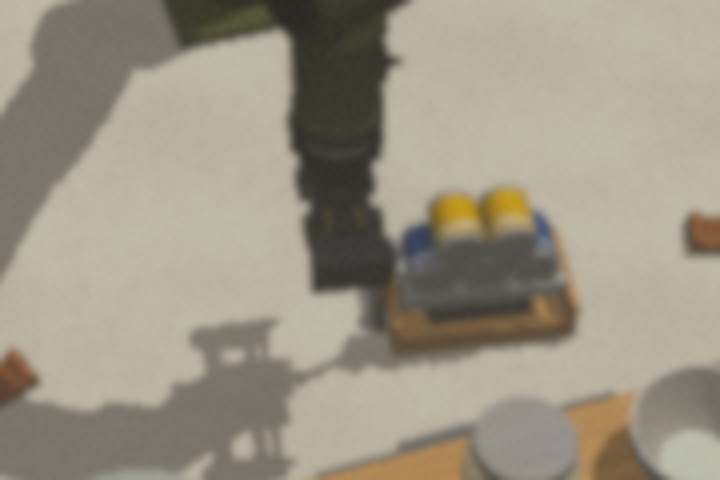

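The picture shows the hand holding the lever upright at (348,265), the tray up, and the pyramid whole at (480,225). I'll hand the job in.

```bash
python3 -c "
from plant import r; print(r.finish_job())"
```

```text
the job is handed in; nothing more can be done
None
```

The job is handed in at about 23.6 s on the robot's clock: both yellow tins sit in the gaps within about 2 mm, and the gripper holds the lever close to upright with the tray at its highest (about 19.6 mm) and the pyramid whole. The hand-in gave no pass/fail result.

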